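# Check the charge of a hydraulic accumulator with a press-on gauge

## Robot

A 6-joint arm with a two-finger parallel gripper is mounted at the origin on the work surface. World frame = base frame: x ahead of the robot, y to its left, z up, the work surface at z = 0. Lengths are in mm, angles in rad, forces in N, time in s.
With the tool pointing down it reaches from about 350 to 875 mm from the base axis. Payload 4.2 kg.
Tool frame: the origin (TCP) lies at the very end of the fingers, on their centre line; the grasp point (between the pads) lies arm.grip_depth behind it (arm.grip_depth is the distance from the TCP to the grasp point, in mm); z points along the fingers, y is the direction in which the jaws open and shut (so a half turn about z gives the same grasp; the last joint's range is limited). The gripper opens to 85 mm and grips with 20 to 120 N. Pads are 22 mm wide; open, the fingers measure 114 mm over their backs; the gripper's body (76 mm by 85 mm) begins 54 mm behind the grasp point. The pads swing forward as they close: fully open they stand 13 mm farther back than shut.
Start: joints at [-0.976, 0.385, 0.008, 0, -1.194, -0.259], TCP at [205.968, -590.065, 231.312] pointing down, gripper open.
Joint ranges: [-3.14, 3.14], [-1.21, 2.06], [-1.07, 1.41], [-3.16, 2.05], [-2.99, -0.16], [-3.1, 3.1]. Speed limits (rad/s): [2.79, 2.79, 3.14, 3.14, 3.14, 3.14].

## Interface

Orientations are given as a unit quaternion [x, y, z, w].
In Python, from bench import arm, optics, workorder gives the robot as it stands. The module is installed in compiled form; this text tells all that it offers.
- The arm moves only by the tool play_rows, never from a script. Its arguments are lists of equal length, an entry for each row: "travel": the shift along the tool's x, y, z in m, a list of three; "rotation": the turn, a rotation vector about the tool's x, y, z in rad, a list of three; "grip": the opening, from 0 (shut) to 1 (fully open). In form: {"travel": [[x, y, z], ...], "rotation": [[rx, ry, rz], ...], "grip": [grip, ...]}. A call has 1 to 12 rows; each row shifts and turns the commanded pose from where the row before left it, along the tool's axes as they then stand; what a row does not reach is not made up. A row lasts 1/12 s, in which the tool goes at most 41.7 mm and 7.16 degrees, less where a joint would pass 70% of its speed; a pose out of reach is approached as far as the arm can. A call is refused whole if a number of a shift passes 0.0417 or a number of a turn 0.125, either way. A call with a gripper value outside its range is refused whole. The fingers move at their own pace and stop on an object; the grip force is fixed at half the most. Time passes only in rows, so rows that do not move let the fingers close. It gives the time, the measured TCP pose, the force and the opening at its end, in the units of the state.
- arm.read_state(): the state, without advancing time (a new reading comes with each control period).
- optics.get_image(name): name is "side" or "top"; returns a dict with "image" (420x560x3 uint8, blue, green, red), "depth" (420x560 float32, mm along the optical axis (not along the pixel's ray), 0 where there is no reading), "camera_matrix" (3x3 intrinsics, pixels), "k1" (the pictures are not rectified: a ray, as slopes to the right and down, at radius r is drawn at 1 + k1 r^2 times it, then the intrinsics apply), "R" (3x3) and "t" (3): a world point X has camera coordinates R X + t. Camera axes: x right, y down, z forward; pixel columns grow to the right and rows downward; lengths in mm; the calibration is good to about 2 mm. A picture is of the moment at which its call begins.
- workorder.job_done(): hands the job in, once; it reports no verdict.
The state is a dict: "clock": time; "joints": joint angles; "joint_vel": joint speeds; "joint_efforts": joint torques, N m; "position": TCP position; "ee_rot": TCP orientation; "contact_force": force on the tool from outside, world axes, zero at the start; "wrist_torque": the same for the moment, N m; "gripper_width": finger opening in mm.
Only numpy, scipy, OpenCV 4.12 (cv2) and the standard library are available. Lean on these libraries where they do the work, as an engineer would, in place of code of your own. Each camera call takes 0.05 s, during which the arm holds its last target. There are 200 camera calls.

## Task

Take the pressure gauge from its wooden stand and press it squarely down, fully home, onto the open valve stem of the squat accumulator, so that the gas charge pushes the reading rod out of the gauge's top. Then stand the gauge upright back in its stand, with the rod still out for reading.

Things in the scene. Friction and masses are not known exactly. Their poses are not given: they have to be found in the camera images.
- gauge: Loose gauge, 0.25 kg, upright in its stand. Origin: centre of the rim it stands on; z up along it. Steel bell, open below, 44 mm outside, 34 mm inside, to 36 mm height; above, a black round barrel 26 mm thick from 44 to 90 mm: grip it at about 80 mm, any yaw. The rod's rubber foot fills the bell from 10 mm above the rim. Rod head: 12 mm wide, top at 94 mm, at most 114 mm when out: leave it room.
- rod (a joint): How far the gauge's reading rod is pushed out upward, in m: 0 at the start, at most 0.020. A spring (200 N/m) and a stiff slide (4.5 N friction) resist it; it stays out, creeping back a mm or two at most. The accumulator's unknown gas pressure pushes it out some 5 to 20 mm when the gauge is pressed fully home.
- valve_seat (a point): Centre of the flat steel collar (54 mm wide, 70 mm above the table) on the squat accumulator: fixed grey dome, 104 mm wide. Brass stem on it: 14 mm thick to 14 mm above the collar, then a sprung 8 mm pin to 30 mm; pin pushes up 6 to 8.5 N, gives 16 mm. Home: gauge rim rests on the collar, stem inside the bell. Not the slimmer accumulator (72 mm wide, 122 mm high) with a capped valve.
- stand: Fixed shallow open wooden tray, 110 x 110 mm, 25 mm high, walls 6 mm thick, inner floor 6 mm above the work surface. Origin: centre of its underside; z up. The gauge starts standing on its inner floor and may stand anywhere on it.
Not all that is in view belongs to the job. Of the things that look like the stand, the middle-sized one is meant.

How it is judged (in metres and radians):
On the way:
1. the gauge is pressed upright and fully home over the squat accumulator's valve stem and its rod has come out (horizontal distance between gauge and valve_seat below 0.014 m and z of gauge in the frame of valve_seat below 0.005 m and angle between gauge's own z axis and vertical below 0.2 rad and value of joint rod above 0.003 m), for 0.1 s.
At the end, for the whole second after the job is handed in: The gauge stands upright (within 6 degrees), still and released on its stand's floor, rod at least 3 mm out; earlier it was pressed over the squat accumulator's stem, rim within 5 mm of the collar, at most 14 mm off-centre and 11 degrees tilted, rod at least 3 mm out (horizontal distance between gauge and stand below 0.045 m and z of gauge in the frame of stand below 0.011 m and angle between gauge's own z axis and vertical below 0.1 rad and value of joint rod above 0.003 m and linear speed of gauge below 0.02 m/s); the robot touches nothing.
It also fails if it takes over 58 s, if anything falls off the work surface, if the arm or the gripper's body presses on something with over 40 N, if the wrist force passes 120 N, or if a joint passes its speed limit or range.

## Working session

There is one attempt and no reset: what is moved stays moved. The work goes in short steps, Python scripts to look and compute and a tool call to move; the robot and the scene stay as the last step left them, time stands still between calls to the robot, and variables do not carry over. Pictures are saved under pics/ and viewed, about 8 in all and at most 12, crops included, and the job is handed in when it is done.

Besides the shell and the picture viewer there is one more tool, called after "Request:" as name(argument=value, ...) on one line, values as JSON. play_rows: Moves the arm, as the interface text tells. Its arguments: {"type":"object","properties":{"travel":{"type":"array","items":{"type":"array","items":{"type":"number"}}},"rotation":{"type":"array","items":{"type":"array","items":{"type":"number"}}},"grip":{"type":"array","items":{"type":"number"}}},"required":["travel","rotation","grip"]}

```bash
mkdir -p pics
cat > h.py <<'E'
import numpy as np,cv2
from bench import arm,optics,workorder
def cloud(d):
    K=d["camera_matrix"];z=d["depth"].astype(float);v,u=np.mgrid[:z.shape[0],:z.shape[1]]
    p=np.stack([u,v],-1).reshape(-1,1,2).astype(float)
    n=cv2.undistortPoints(p,K,np.array([d["k1"],0,0,0,0.])).reshape(z.shape+(2,))
    c=np.dstack([n*z[...,None],z]);X=(c-np.array(d["t"]))@np.array(d["R"])
    X[z==0]=np.nan
    return X
E
python3 - <<'E'
from h import *
s=arm.read_state();print(s,arm.grip_depth)
for n in("side","top"):
    d=optics.get_image(n);cv2.imwrite(f"pics/{n}0.png",d["image"]);np.savez(f"{n}0.npz",X=cloud(d),im=d["image"])
    print(n,d["k1"],-np.array(d["R"]).T@d["t"])
E
```

```text
{'clock': 0.0, 'joints': array([-9.76395149e-01,  3.85525033e-01,  6.62028849e-03, -5.39447888e-04,
       -1.19397425e+00, -2.58613725e-01]), 'joint_vel': array([-0.00020856,  0.00035066, -0.00010209, -0.00043804, -0.00028882,
        0.00062458]), 'joint_efforts': array([-9.93564172e-04, -3.92292202e+01,  1.88395000e+01,  4.18604672e+00,
       -4.76466928e-03, -1.83275603e-06]), 'position': array([ 205.78826861, -589.52754752,  230.23243171]), 'ee_rot': array([-1.67007856e-01,  9.85954983e-01,  1.05175989e-03, -2.02555860e-04]), 'contact_force': array([-0.64439257, -0.7989613 ,  0.16453517]), 'wrist_torque': array([-0.02098544,  0.02969275, -0.03005954]), 'gripper_width': 85.724175162052} 18.700000000000003
side -0.05915015420332353 [180.54783195 408.96781638 762.81656673]
top -0.16058407275036385 [ 341.19008399  -74.49090753 1260.80136616]
```

View pics/top0.png

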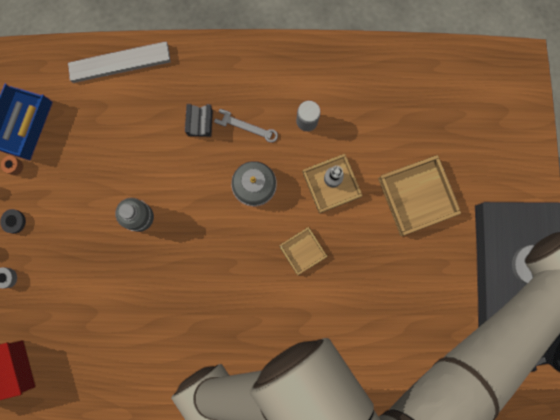

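View pics/side0.png

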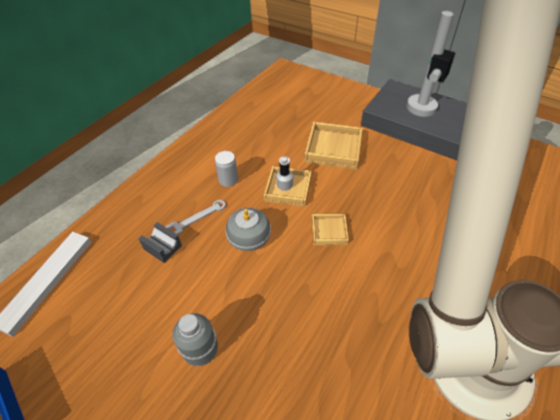

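Top view: the gauge candidates are the bell with black barrel at (335,176), the plain grey can at (308,115) and the slim accumulator at (134,214). For the valve, it is the squat dome with brass stem at (254,183) against the slim capped one at (134,214). The trays are large (421,196), middle (332,184) and small (304,251). I choose (335,176), (254,183) and (332,184), and check them with one close crop plus measurements.

Run:
```python
from h import *
T=np.load("top0.npz");X=T["X"];S=np.load("side0.npz");Y=S["X"]
a=cv2.resize(T["im"][135:225,215:375],None,fx=4.5,fy=4.5,interpolation=cv2.INTER_CUBIC)
cv2.imwrite("pics/crop1.png",a[:,:720])
for n,(u,v) in dict(gauge=(335,172),seat=(254,183),tray=(325,200),big=(421,196),small=(304,251),can=(308,108),slim=(128,210)).items(): print(n,X[v,u].round(1))
for n,(u,v) in dict(gauge=(284,161),bell=(285,184),seat=(247,215),can=(226,158),tray=(300,188)).items(): print('side',n,Y[v,u].round(1))
def circ(P):
    A=np.c_[2*P[:,:2],np.ones(len(P))];s=np.linalg.lstsq(A,(P[:,:2]**2).sum(1),rcond=None)[0]
    return s[:2].round(1),np.sqrt(s[2]+s[:2]@s[:2]).round(1)
for nm,Z,c in(("top",X,X[183,254]),("side",Y,X[183,254])):
    d=np.hypot(Z[...,0]-c[0],Z[...,1]-c[1])
    for lo,hi in((66,76),(80,105),(25,62)):
        P=Z[(d<60)&(Z[...,2]>lo)&(Z[...,2]<hi)]
        if len(P)>5: print(nm,"seat",lo,hi,len(P),np.nanmean(P,0).round(1),((np.percentile(P,2,axis=0)+np.percentile(P,98,axis=0))/2).round(1),np.ptp(P,axis=0).round(1),circ(P))
g=X[172,335]
for nm,Z in(("top",X),("side",Y)):
    d=np.hypot(Z[...,0]-g[0],Z[...,1]-g[1])
    for lo,hi in((93,108),(55,93),(10,40)):
        P=Z[(d<(40 if lo>30 else 24))&(Z[...,2]>lo)&(Z[...,2]<hi)]
        if len(P)>5: print(nm,"gauge",lo,hi,len(P),P.mean(0).round(1),np.ptp(P,axis=0).round(1),circ(P))
# tray
d=np.hypot(X[...,0]-g[0],X[...,1]-g[1])
M=((d<110)&(X[...,2]>18)&(X[...,2]<32)).astype(np.uint8)
n,L,st,_=cv2.connectedComponentsWithStats(M,connectivity=8)
for k in range(1,n):
    if st[k,4]>25:
        P=X[L==k];print("tray?",st[k],cv2.minAreaRect(P[:,:2].astype(np.float32)),P[:,2].mean())
```

```text
gauge [ 576.7 -205.8  102.4]
seat [556.9 -23.8  67.5]
tray [ 527.4 -191.8    7.4]
big [ 538.9 -426.2    6.4]
small [ 405.2 -141.3    7.6]
can [ 730.8 -147.2   85.4]
slim [486.3 251.8 118. ]
side gauge [ 577.4 -204.5   97.5]
side bell [ 567.5 -192.3   30.6]
side seat [559.4 -19.4  85.7]
side can [ 718.9 -147.    85.2]
side tray [ 538.5 -221.2    5.7]
top seat 66 76 404 [562.7 -21.   70.2] [563.2 -21.5  70.5] [63.2 62.   9.7] (array([563.2, -21. ]), np.float64(20.9))
top seat 80 105 33 [562.9 -21.2  89.9] [563.7 -20.9  92.1] [13.9 11.6 23.6] (array([564. , -20.9]), np.float64(5.1))
top seat 25 62 896 [555.5 -23.2  52.4] [561.2 -21.8  45.4] [104.8 106.6  36.6] (array([561.9, -21.4]), np.float64(44.2))
side seat 66 76 320 [560.7 -17.8  70.4] [562.5 -20.1  70.1] [56.1 56.3  9.4] (array([562.5, -20.1]), np.float64(20.5))
side seat 80 105 44 [562.2 -19.8  89.8] [563.  -20.9  91.5] [13.7 14.5 21.9] (array([563. , -21.1]), np.float64(4.7))
side seat 25 62 901 [547.5  -2.2  49.7] [558.3 -15.5  45.3] [99.7 99.9 36.9] (array([560.6, -17.9]), np.float64(43.7))
top gauge 93 108 103 [ 580.3 -209.9   97.3] [25.9 25.1 10.6] (array([ 580.7, -210.1]), np.float64(9.4))
top gauge 55 93 44 [ 573.7 -206.7   77.3] [22.8 25.1 36.4] (array([ 579.9, -209.9]), np.float64(12.0))
top gauge 10 40 48 [ 565.2 -202.3   24.3] [24.2 42.5 29.2] (array([ 580.9, -209.7]), np.float64(21.8))
side gauge 93 108 71 [ 579.5 -208.5   97.4] [26.3 28.7  9.6] (array([ 580.3, -209.5]), np.float64(10.0))
side gauge 55 93 109 [ 575.  -202.5   73.8] [20.6 19.3 36.8] (array([ 580. , -209.6]), np.float64(11.8))
side gauge 10 40 124 [ 571.6 -195.7   24.8] [35.7 29.1 29.7] (array([ 580. , -209.6]), np.float64(20.8))
tray? [303 155  60  57 469] ((568.0331420898438, -207.57818603515625), (110.92973327636719, 111.27436065673828), 22.031232833862305) 24.448185130546833
```

View pics/crop1.png

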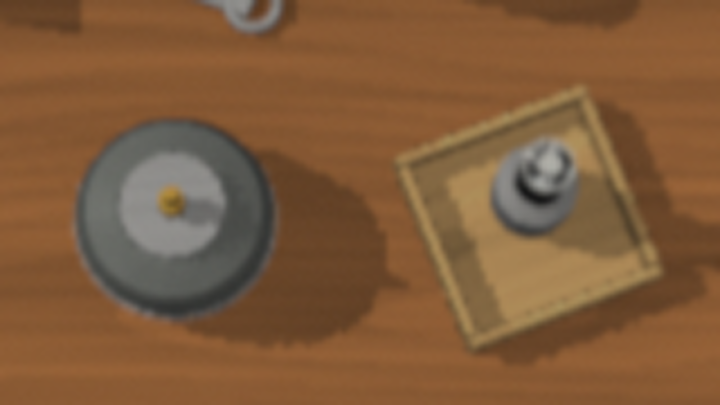

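The crop shows the squat dome with its brass stem at left and the bell gauge in the 110 mm tray at right. Sizes and heights agree with the description. Gauge (580.3,-209.7), seat (563,-21,70), stand (568,-207.6). Moving above the gauge at z≈150.

Request:
play_rows(travel=[[-0.02,0.0098,0.0033],[-0.02,0.0098,0.0033],[-0.02,0.0098,0.0033],[-0.02,0.0098,0.0033],[-0.02,0.0098,0.0033],[-0.02,0.0098,0.0033],[-0.02,0.0098,0.0033],[-0.02,0.0098,0.0033],[-0.02,0.0098,0.0033],[-0.02,0.0098,0.0033],[-0.02,0.0098,0.0033],[-0.02,0.0098,0.0033]], rotation=[[0,0,0],[0,0,0],[0,0,0],[0,0,0],[0,0,0],[0,0,0],[0,0,0],[0,0,0],[0,0,0],[0,0,0],[0,0,0],[0,0,0]], grip=[1,1,1,1,1,1,1,1,1,1,1,1])

```text
clock: 1.1
position: [394.2, -398.9, 191.1]
ee_rot: [-0.167, 0.986, 0.0, -0.0]
contact_force: [-0.8, 0.2, -0.5]
gripper_width: 85.2
```

Request:
play_rows(travel=[[-0.02,0.0098,0.0033],[-0.02,0.0098,0.0033],[-0.02,0.0098,0.0033],[-0.02,0.0098,0.0033],[-0.02,0.0098,0.0033],[-0.02,0.0098,0.0033],[-0.02,0.0098,0.0033],[-0.02,0.0098,0.0033],[-0.02,0.0098,0.0033],[-0.02,0.0098,0.0033],[0,0,0],[0,0,0]], rotation=[[0,0,0],[0,0,0],[0,0,0],[0,0,0],[0,0,0],[0,0,0],[0,0,0],[0,0,0],[0,0,0],[0,0,0],[0,0,0],[0,0,0]], grip=[1,1,1,1,1,1,1,1,1,1,1,1])

```text
clock: 2.1
position: [550.5, -240.6, 157.8]
ee_rot: [-0.168, 0.986, 0.0, -0.001]
contact_force: [-0.1, 0.0, 0.1]
gripper_width: 85.5
```

```bash
cat >> h.py <<'E'
from scipy.spatial.transform import Rotation as Ro
def go(x,y,z):
    s=arm.read_state();R=Ro.from_quat(s["ee_rot"])
    print("t",round(s["clock"],2),"pos",s["position"].round(1),"F",s["contact_force"].round(1),"w",round(s["gripper_width"],1),"zaxis",R.as_matrix()[:,2].round(4),"toolshift",R.inv().apply(np.array([x,y,z])-s["position"]).round(1))
E
python3 -c "
from h import *
go(580.3,-209.7,150)"
```

```text
t 2.1 pos [ 550.5 -240.6  157.8] F [-0.1  0.   0.1] w 85.5 zaxis [-1.7e-03  5.0e-04 -1.0e+00] toolshift [-38.4  19.3   7.8]
```

Request:
play_rows(travel=[[-0.0096,0.0048,0.002],[-0.0096,0.0048,0.002],[-0.0096,0.0048,0.002],[-0.0096,0.0048,0.002],[0,0,0],[0,0,0.014],[0,0,0.014],[0,0,0.014],[0,0,0.014],[0,0,0.014],[0,0,0.012],[0,0,0]], rotation=[[0,0,0],[0,0,0],[0,0,0],[0,0,0],[0,0,0],[0,0,0],[0,0,0],[0,0,0],[0,0,0],[0,0,0],[0,0,0],[0,0,0]], grip=[1,1,1,1,1,1,1,1,1,1,1,1])

```text
clock: 3.1
position: [578.4, -210.4, 65.9]
ee_rot: [-0.167, 0.986, 0.001, -0.003]
contact_force: [0.1, -0.1, -0.4]
gripper_width: 85.3
```

```bash
python3 -c "
from h import *
go(580.3,-209.7,67.3)
d=optics.get_image('side');cv2.imwrite('pics/g1.png',cv2.resize(d['image'][90:230,190:390],None,fx=3.5,fy=3.5,interpolation=cv2.INTER_CUBIC))"
```

```text
t 3.1 pos [ 578.4 -210.4   65.9] F [ 0.1 -0.1 -0.4] w 85.3 zaxis [-0.0055  0.0012 -1.    ] toolshift [-2.1  0.  -1.4]
```

View pics/g1.png

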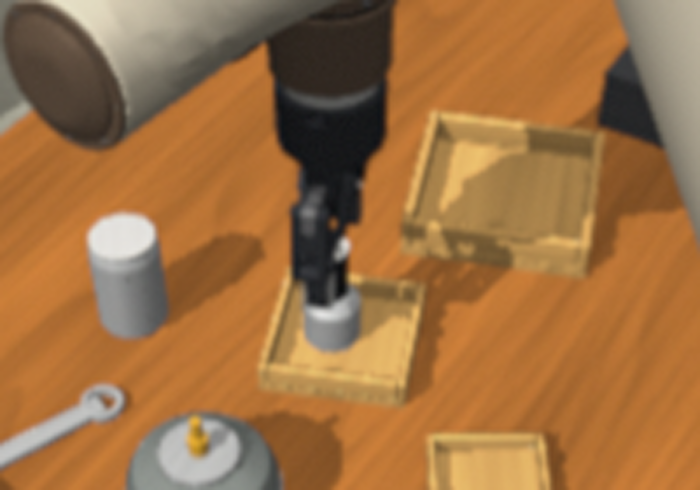

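The fingers straddle the barrel at about (325,265), the gauge is upright in the middle tray, and the way is clear. Closing after a 2 mm correction.

Request:
play_rows(travel=[[-0.002,0,0],[0,0,0],[0,0,0],[0,0,0],[0,0,0],[0,0,0],[0,0,0],[0,0,0],[0,0,0],[0,0,0],[0,0,0],[0,0,0]], rotation=[[0,0,0],[0,0,0],[0,0,0],[0,0,0],[0,0,0],[0,0,0],[0,0,0],[0,0,0],[0,0,0],[0,0,0],[0,0,0],[0,0,0]], grip=[1,0,0,0,0,0,0,0,0,0,0,0])

```text
clock: 4.15
position: [582.3, -209.9, 69.2]
ee_rot: [-0.167, 0.986, -0.0, 0.0]
contact_force: [-1.9, 2.8, 4.9]
gripper_width: 24.7
```

Request:
play_rows(travel=[[0,0,0],[0,0,-0.01],[0,0,-0.015],[0,0,-0.015],[0,0,-0.015],[0,0,-0.015],[0,0,-0.015],[0,0,-0.015],[0,0,-0.01],[0,0,0],[0,0,0],[0,0,0]], rotation=[[0,0,0],[0,0,0],[0,0,0],[0,0,0],[0,0,0],[0,0,0],[0,0,0],[0,0,0],[0,0,0],[0,0,0],[0,0,0],[0,0,0]], grip=[0,0,0,0,0,0,0,0,0,0,0,0])

```text
clock: 5.15
position: [581.3, -209.9, 177.3]
ee_rot: [-0.167, 0.986, 0.001, -0.001]
contact_force: [0.5, 0.7, -2.3]
gripper_width: 24.1
```

```bash
python3 -c "
from h import *
go(563,-21,176)"
```

```text
t 5.15 pos [ 581.3 -209.9  177.3] F [ 0.5  0.7 -2.3] w 24.1 zaxis [-2.4e-03  9.0e-04 -1.0e+00] toolshift [-44.9 184.4   1.5]
```

Request:
play_rows(travel=[[-0.004,0.0165,0],[-0.004,0.0165,0],[-0.004,0.0165,0],[-0.004,0.0165,0],[-0.004,0.0165,0],[-0.004,0.0165,0],[-0.004,0.0165,0],[-0.004,0.0165,0],[-0.004,0.0165,0],[-0.004,0.0165,0],[-0.004,0.0165,0],[0,0,0]], rotation=[[0,0,0],[0,0,0],[0,0,0],[0,0,0],[0,0,0],[0,0,0],[0,0,0],[0,0,0],[0,0,0],[0,0,0],[0,0,0],[0,0,0]], grip=[0,0,0,0,0,0,0,0,0,0,0,0])

```text
clock: 6.15
position: [563.1, -22.0, 177.4]
ee_rot: [-0.168, 0.986, 0.0, -0.001]
contact_force: [0.1, -0.4, -2.2]
gripper_width: 24.3
```

Request:
play_rows(travel=[[0,0,0],[0,0,0],[0,0,0]], rotation=[[0,0,0],[0,0,0],[0,0,0]], grip=[0,0,0])

```text
clock: 6.4
position: [563.7, -24.9, 178.2]
ee_rot: [-0.167, 0.986, -0.0, -0.001]
contact_force: [1.0, 0.1, -3.1]
gripper_width: 24.3
```

```bash
python3 -c "
from h import *
go(563,-21,176)
def circ(P):
    A=np.c_[2*P[:,:2],np.ones(len(P))];s=np.linalg.lstsq(A,(P[:,:2]**2).sum(1),rcond=None)[0]
    return s[:2].round(1),np.sqrt(s[2]+s[:2]@s[:2]).round(1)
p=arm.read_state()['position']
for n in('side','top'):
    d=optics.get_image(n);X=cloud(d)
    cv2.imwrite(f'pics/{n}2.png',cv2.resize(d['image'][120:260,180:340] if n=='side' else d['image'][130:240,180:340],None,fx=4,fy=4,interpolation=cv2.INTER_CUBIC))
    q=np.hypot(X[...,0]-p[0],X[...,1]-p[1])
    for lo,hi in((105,122),(118,135),(135,148),(148,153),(158,170)):
        P=X[(q<30)&(X[...,2]>lo)&(X[...,2]<hi)]
        if len(P)>8: print(n,lo,hi,len(P),P.mean(0).round(1),P[:,2].min().round(1),circ(P))
"
```

```text
t 6.4 pos [563.7 -24.9 178.2] F [ 1.   0.1 -3.1] w 24.3 zaxis [-1.1e-03 -3.0e-04 -1.0e+00] toolshift [-0.6  3.9  2.2]
side 105 122 34 [549.6 -14.  119.2] 115.0 (array([561.6, -24.5]), np.float64(20.6))
side 118 135 107 [550.9 -12.9 126.6] 118.3 (array([561.6, -25.2]), np.float64(21.1))
side 135 148 79 [551.1 -12.7 141.4] 135.2 (array([561.9, -25.3]), np.float64(21.0))
side 148 153 55 [553.5 -17.1 151. ] 148.1 (array([562.1, -25.9]), np.float64(20.9))
side 158 170 65 [556.1 -19.  162.9] 158.1 (array([561.8, -25.8]), np.float64(13.0))
top 105 122 10 [546.  -30.1 117.8] 114.1 (array([562.7, -25.3]), np.float64(21.9))
top 118 135 25 [545.1 -26.8 127.3] 118.8 (array([562.3, -25.4]), np.float64(21.8))
top 135 148 22 [545.2 -29.7 142.3] 137.2 (array([562.2, -25.5]), np.float64(21.6))
top 148 153 37 [549.7 -27.9 151.2] 148.5 (array([561.4, -25.8]), np.float64(19.1))
top 158 170 31 [550.7 -30.3 161.8] 158.1 (array([555.2, -28.5]), np.float64(9.3))
```

View pics/side2.png

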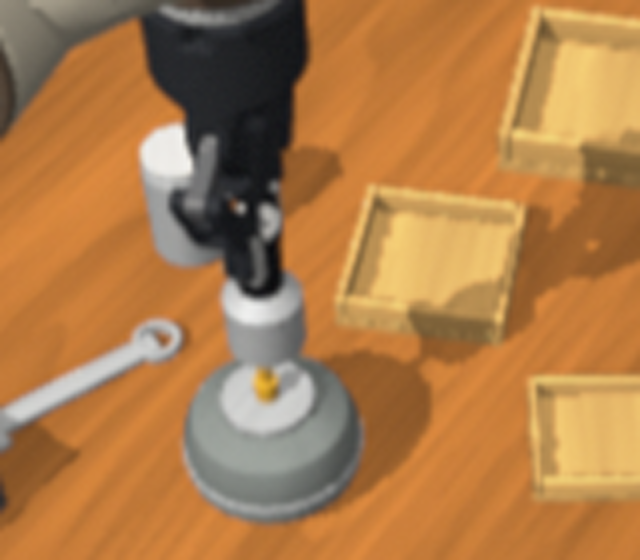

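The gauge hangs upright at about (265,320), just above the brass stem at (265,383). The measured rim height is about 114 mm, and it sits 4.5 mm short in y. Correcting, then descending.

Request:
play_rows(travel=[[-0.0026,0.0038,0],[0,0,0],[0,0,0.005],[0,0,0.005],[0,0,0.005],[0,0,0.005],[0,0,0.002],[0,0,0],[0,0,0],[0,0,0]], rotation=[[0,0,0],[0,0,0],[0,0,0],[0,0,0],[0,0,0],[0,0,0],[0,0,0],[0,0,0],[0,0,0],[0,0,0]], grip=[0,0,0,0,0,0,0,0,0,0])

```text
clock: 7.33
position: [565.3, -19.8, 156.9]
ee_rot: [-0.167, 0.986, -0.0, 0.0]
contact_force: [0.0, -0.3, -3.3]
gripper_width: 24.2
```

```bash
cat >> h.py <<'E'
def circ(P):
    A=np.c_[2*P[:,:2],np.ones(len(P))];s=np.linalg.lstsq(A,(P[:,:2]**2).sum(1),rcond=None)[0]
    return s[:2].round(1),np.sqrt(s[2]+s[:2]@s[:2]).round(1)
def bell(off):  # circle fits of bell slices, rim expected at TCP z - off
    p=arm.read_state()['position'];out=[]
    for n in('side','top'):
        d=optics.get_image(n);X=cloud(d);q=np.hypot(X[...,0]-p[0],X[...,1]-p[1]);r=p[2]-off
        for lo,hi in((3,18),(18,33),(46,60)):
            P=X[(q<26)&(X[...,2]>r+lo)&(X[...,2]<r+hi)]
            if len(P)>8: print(n,lo,hi,len(P),circ(P))
        P=X[(q<26)&(X[...,2]>r-12)&(X[...,2]<r+60)]
        print(n,'top of shoulder/bell z hist',np.histogram(P[:,2]-r,bins=np.arange(-12,62,4))[0])
        out.append(d)
    return out
E
python3 -c "
from h import *
go(563,-21,142);bell(63.2)"
```

```text
t 7.33 pos [565.3 -19.8 156.9] F [ 0.  -0.3 -3.3] w 24.2 zaxis [ 4.e-04 -1.e-04 -1.e+00] toolshift [ 2.6 -0.4 14.9]
side 3 18 82 (array([563.8, -20.2]), np.float64(21.2))
side 18 33 92 (array([563.7, -20.4]), np.float64(21.2))
side 46 60 44 (array([563.5, -20.7]), np.float64(12.0))
side top of shoulder/bell z hist [ 0  0  0 20 16 29 23 19 26 26 22 25 69 63 22 14 15  8]
top 3 18 20 (array([563.4, -20.3]), np.float64(21.3))
top 18 33 24 (array([564.1, -20.4]), np.float64(21.7))
top 46 60 18 (array([561.7, -20.9]), np.float64(11.7))
top top of shoulder/bell z hist [ 0  0  1  5  4  6  8  6  4  7  7 13 45 37 16  4  2  4]
```

Centred to within about 1 mm, with the shoulder at the expected height. Home should be at TCP z≈132–133. Descending slowly.

Request:
play_rows(travel=[[0,0,0.003],[0,0,0.003],[0,0,0.003],[0,0,0.003],[0,0,0.002],[0,0,0.002],[0,0,0.002],[0,0,0.002],[0,0,0],[0,0,0]], rotation=[[0,0,0],[0,0,0],[0,0,0],[0,0,0],[0,0,0],[0,0,0],[0,0,0],[0,0,0],[0,0,0],[0,0,0]], grip=[0,0,0,0,0,0,0,0,0,0])

```text
clock: 8.27
position: [565.6, -19.6, 137.1]
ee_rot: [-0.167, 0.986, 0.0, 0.001]
contact_force: [-0.5, 1.8, 4.6]
gripper_width: 24.1
```

Request:
play_rows(travel=[[0,0,0.001],[0,0,0.001],[0,0,0],[0,0,0]], rotation=[[0,0,0],[0,0,0],[0,0,0],[0,0,0]], grip=[0,0,0,0])

```text
clock: 8.6
position: [565.6, -19.6, 135.1]
ee_rot: [-0.167, 0.986, -0.0, 0.001]
contact_force: [-0.4, 2.3, 6.2]
gripper_width: 24.2
```

Request:
play_rows(travel=[[0,0,0.001],[0,0,0.001],[0,0,0],[0,0,0]], rotation=[[0,0,0],[0,0,0],[0,0,0],[0,0,0]], grip=[0,0,0,0])

```text
clock: 8.93
position: [565.6, -19.6, 133.3]
ee_rot: [-0.167, 0.986, -0.0, 0.001]
contact_force: [-1.2, 2.3, 6.2]
gripper_width: 24.2
```

Request:
play_rows(travel=[[0,0,0.001],[0,0,0],[0,0,0]], rotation=[[0,0,0],[0,0,0],[0,0,0]], grip=[0,0,0])

```text
clock: 9.18
position: [565.8, -19.5, 133.2]
ee_rot: [-0.167, 0.986, -0.0, 0.001]
contact_force: [-3.5, 2.6, 10.1]
gripper_width: 24.4
```

Request:
play_rows(travel=[[0,0,0.001],[0,0,0],[0,0,0.001],[0,0,0],[0,0,0],[0,0,0],[0,0,0]], rotation=[[0,0,0],[0,0,0],[0,0,0],[0,0,0],[0,0,0],[0,0,0],[0,0,0]], grip=[0,0,0,0,0,0,0])

```text
clock: 9.77
position: [566.0, -19.5, 133.1]
ee_rot: [-0.168, 0.986, -0.0, 0.002]
contact_force: [-4.5, 3.5, 17.7]
gripper_width: 24.2
```

```bash
python3 -c "
from h import *
go(563,-21,133)
o=bell(63.2);d=o[0]
cv2.imwrite('pics/side3.png',cv2.resize(d['image'][130:250,190:330],None,fx=5,fy=5,interpolation=cv2.INTER_CUBIC))"
```

```text
t 9.77 pos [566.  -19.5 133.1] F [-4.5  3.5 17.7] w 24.2 zaxis [ 3.3e-03 -2.0e-04 -1.0e+00] toolshift [ 3.3 -0.4  0.1]
side 3 18 77 (array([563.8, -20. ]), np.float64(21.1))
side 18 33 84 (array([564.3, -20.4]), np.float64(21.5))
side 46 60 42 (array([564. , -20.3]), np.float64(12.1))
side top of shoulder/bell z hist [ 0 14 24 48 18 25 21 23 22 21 24 24 61 60 24 17 11  9]
top 3 18 23 (array([565. , -19.5]), np.float64(22.7))
top 18 33 21 (array([564. , -20.2]), np.float64(21.5))
top 46 60 20 (array([560. , -23.1]), np.float64(9.7))
top top of shoulder/bell z hist [ 0  4 21 31  5  8  7  0  7  8  5 12 45 30 16  6  4  3]
```

View pics/side3.png

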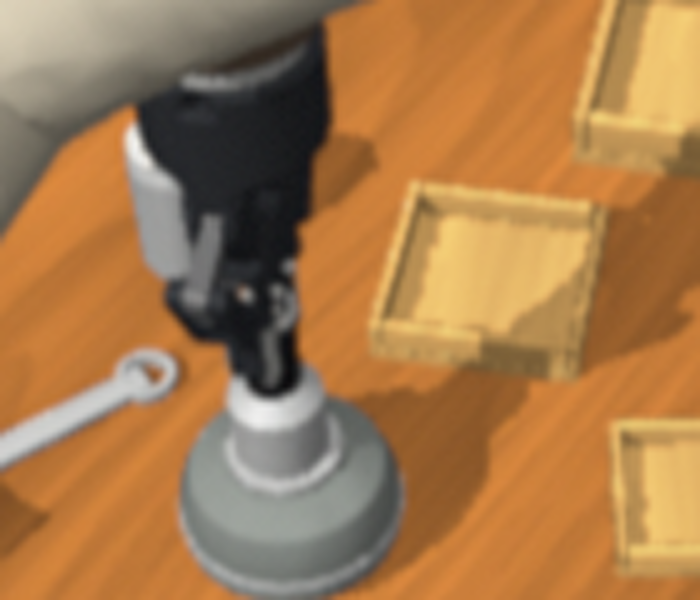

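The bell's rim sits on the collar at about (282,470). I'll press a little harder to be sure it is home, hold, then lift.

Request:
play_rows(travel=[[0,0,0.001],[0,0,0.001],[0,0,0.001],[0,0,0],[0,0,0],[0,0,0],[0,0,0],[0,0,0]], rotation=[[0,0,0],[0,0,0],[0,0,0],[0,0,0],[0,0,0],[0,0,0],[0,0,0],[0,0,0]], grip=[0,0,0,0,0,0,0,0])

```text
clock: 10.53
position: [566.4, -19.4, 133.0]
ee_rot: [-0.168, 0.986, -0.001, 0.003]
contact_force: [-9.6, 5.6, 30.5]
gripper_width: 24.4
```

Request:
play_rows(travel=[[0,0,-0.003],[0,0,-0.003],[0,0,-0.005],[0,0,-0.005],[0,0,-0.008],[0,0,-0.01],[0,0,-0.01],[0,0,-0.007],[0,0,0],[0,0,0],[0,0,0]], rotation=[[0,0,0],[0,0,0],[0,0,0],[0,0,0],[0,0,0],[0,0,0],[0,0,0],[0,0,0],[0,0,0],[0,0,0],[0,0,0]], grip=[0,0,0,0,0,0,0,0,0,0,0])

```text
clock: 11.45
position: [564.6, -19.8, 177.3]
ee_rot: [-0.167, 0.986, 0.0, -0.0]
contact_force: [0.3, -0.0, -3.4]
gripper_width: 24.4
```

```bash
python3 -c "
from h import *
go(568,-207.6,178)
o=bell(63.2)"
```

```text
t 11.45 pos [564.6 -19.8 177.3] F [ 0.3 -0.  -3.4] w 24.4 zaxis [-1.e-03  2.e-04 -1.e+00] toolshift [  58.7 -178.4   -0.7]
side 3 18 93 (array([563. , -20.5]), np.float64(21.3))
side 18 33 88 (array([563. , -20.8]), np.float64(21.4))
side 46 60 49 (array([562.7, -20.4]), np.float64(11.8))
side top of shoulder/bell z hist [ 0  0  0 13 22 27 22 30 24 23 20 35 68 59 32  9 19  8]
top 3 18 24 (array([563.1, -20.1]), np.float64(21.7))
top 18 33 25 (array([563.5, -20.4]), np.float64(21.9))
top 46 60 15 (array([560.1, -21.4]), np.float64(10.0))
top top of shoulder/bell z hist [ 0  0  0  4  4  9  7  3  7  4 11 16 48 38 15  3  5  3]
```

Request:
play_rows(travel=[[0.0052,-0.0162,0],[0.0052,-0.0162,0],[0.0052,-0.0162,0],[0.0052,-0.0162,0],[0.0052,-0.0162,0],[0.0052,-0.0162,0],[0.0052,-0.0162,0],[0.0052,-0.0162,0],[0.0052,-0.0162,0],[0.0052,-0.0162,0],[0.0052,-0.0162,0],[0,0,0]], rotation=[[0,0,0],[0,0,0],[0,0,0],[0,0,0],[0,0,0],[0,0,0],[0,0,0],[0,0,0],[0,0,0],[0,0,0],[0,0,0],[0,0,0]], grip=[0,0,0,0,0,0,0,0,0,0,0,0])

```text
clock: 12.55
position: [569.5, -209.3, 176.9]
ee_rot: [-0.166, 0.986, -0.0, -0.001]
contact_force: [-0.3, 0.5, -2.3]
gripper_width: 24.4
```

Request:
play_rows(travel=[[0,0,0],[0,0,0],[0,0,0.012],[0,0,0.015],[0,0,0.015],[0,0,0.015],[0,0,0.015],[0,0,0.012],[0,0,0.008],[0,0,0],[0,0,0],[0,0,0]], rotation=[[0,0,0],[0,0,0],[0,0,0],[0,0,0],[0,0,0],[0,0,0],[0,0,0],[0,0,0],[0,0,0],[0,0,0],[0,0,0],[0,0,0]], grip=[0,0,0,0,0,0,0,0,0,0,0,0])

```text
clock: 13.55
position: [570.6, -206.7, 86.7]
ee_rot: [-0.168, 0.986, -0.0, 0.001]
contact_force: [-0.0, 0.3, -2.3]
gripper_width: 24.1
```

```bash
python3 -c "
from h import *
go(568,-207.6,69)
o=bell(63.2);d=o[0]
cv2.imwrite('pics/side4.png',cv2.resize(d['image'][90:220,220:360],None,fx=5,fy=4.6,interpolation=cv2.INTER_CUBIC))"
```

```text
t 13.55 pos [ 570.6 -206.7   86.7] F [-0.   0.3 -2.3] w 24.1 zaxis [ 1.7e-03 -5.0e-04 -1.0e+00] toolshift [ 2.8  0.  17.7]
side 3 18 68 (array([ 568.6, -206.7]), np.float64(20.6))
side 18 33 65 (array([ 568.5, -206.9]), np.float64(20.4))
side 46 60 33 (array([ 568.9, -207.5]), np.float64(12.0))
side top of shoulder/bell z hist [ 0  0  0 13 18 18 11 18 20 23 12 20 42 44 18 15 10  4]
top 3 18 18 (array([ 568.6, -206.8]), np.float64(20.8))
top 18 33 23 (array([ 569.7, -207.6]), np.float64(22.0))
top 46 60 11 (array([ 564.9, -208.3]), np.float64(9.0))
top top of shoulder/bell z hist [ 0  0  1  6  5  4  4  7  3  4 10 18 27 26  7  4  3  1]
```

View pics/side4.png

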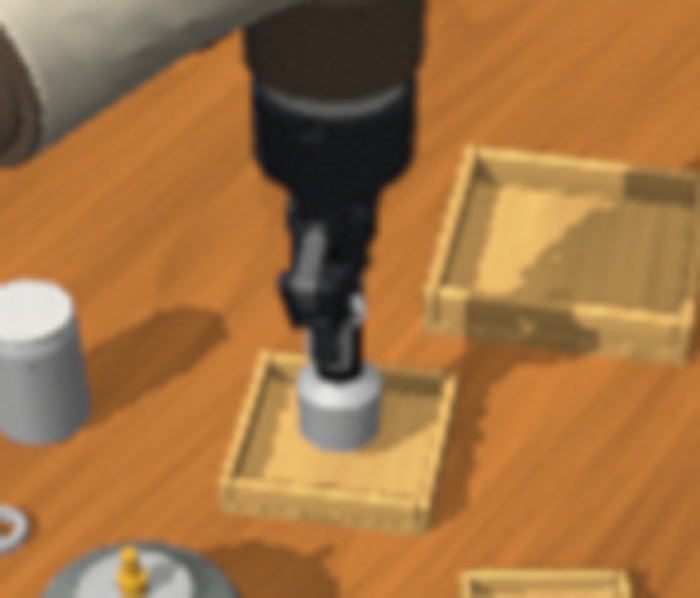

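The gauge is over the middle of its tray at (340,410). Setting it down gently, about 17 mm.

Request:
play_rows(travel=[[0,0,0.004],[0,0,0.004],[0,0,0.004],[0,0,0.002],[0,0,0.001],[0,0,0.001],[0,0,0],[0,0,0],[0,0,0]], rotation=[[0,0,0],[0,0,0],[0,0,0],[0,0,0],[0,0,0],[0,0,0],[0,0,0],[0,0,0],[0,0,0]], grip=[0,0,0,0,0,0,0,0,0])

```text
clock: 14.4
position: [569.9, -206.9, 69.8]
ee_rot: [-0.167, 0.986, -0.0, 0.0]
contact_force: [-0.3, 0.6, -3.1]
gripper_width: 24.5
```

Request:
play_rows(travel=[[0,0,0.001],[0,0,0],[0,0,0],[0,0,0]], rotation=[[0,0,0],[0,0,0],[0,0,0],[0,0,0]], grip=[0,0,0,0])

```text
clock: 14.73
position: [570.1, -206.9, 69.3]
ee_rot: [-0.167, 0.986, -0.0, 0.0]
contact_force: [0.8, 1.4, 1.7]
gripper_width: 24.5
```

Request:
play_rows(travel=[[0,0,0],[0,0,0],[0,0,0],[0,0,0],[0,0,0],[0,0,0],[0,0,0],[0,0,0],[0,0,0],[0,0,0],[0,0,0],[0,0,0]], rotation=[[0,0,0],[0,0,0],[0,0,0],[0,0,0],[0,0,0],[0,0,0],[0,0,0],[0,0,0],[0,0,0],[0,0,0],[0,0,0],[0,0,0]], grip=[1,1,1,1,1,1,1,1,1,1,1,1])

```text
clock: 15.73
position: [569.8, -206.9, 68.7]
ee_rot: [-0.167, 0.986, -0.0, -0.0]
contact_force: [0.1, 0.3, 0.0]
gripper_width: 85.5
```

Request:
play_rows(travel=[[0,0,-0.005],[0,0,-0.01],[0,0,-0.015],[0,0,-0.015],[0,0,-0.015],[0,0,-0.015],[0,0,-0.015],[0,0,-0.015],[0,0,-0.015],[0,0,-0.015],[0,0,-0.015],[0,0,0]], rotation=[[0,0,0],[0,0,0],[0,0,0],[0,0,0],[0,0,0],[0,0,0],[0,0,0],[0,0,0],[0,0,0],[0,0,0],[0,0,0],[0,0,0]], grip=[1,1,1,1,1,1,1,1,1,1,1,1])

```text
clock: 16.73
position: [571.7, -207.5, 223.6]
ee_rot: [-0.167, 0.986, -0.002, 0.004]
contact_force: [-0.1, 0.4, 0.8]
gripper_width: 84.9
```

```bash
python3 -c "
from h import *
go(568,-207.6,69)
d=optics.get_image('side');X=cloud(d)
cv2.imwrite('pics/side5.png',cv2.resize(d['image'][120:220,230:350],None,fx=6,fy=6,interpolation=cv2.INTER_CUBIC))
Y=np.load('side0.npz')['X']
for Z,c in((Y,(580.3,-209.7)),(X,(568.5,-207))):
    q=np.hypot(Z[...,0]-c[0],Z[...,1]-c[1])
    P=Z[(q<30)&(Z[...,2]>50)&(Z[...,2]<135)];print(np.histogram(P[:,2],bins=np.arange(50,136,4))[0])
    for lo,hi in((10,25),(25,40),(52,92),(99,130)):
        P=Z[(q<26)&(Z[...,2]>lo)&(Z[...,2]<hi)]
        if len(P)>5: print(lo,circ(P),P.mean(0).round(1),P[:,2].max())
"
```

```text
t 16.73 pos [ 571.7 -207.5  223.6] F [-0.1  0.4  0.8] w 84.9 zaxis [ 0.0081 -0.0022 -1.    ] toolshift [  4.6   1.8 154.5]
[14 11 13 11 11 10 13 10 14 10 11 44 22  2  0  0  0  0  0  0  0]
10 (array([ 579.8, -209.2]), np.float64(20.5)) [ 571.1 -196.    17.9] 24.88699161787698
25 (array([ 580.3, -210. ]), np.float64(21.1)) [ 572.2 -195.3   32.7] 39.97722182636793
52 (array([ 579.8, -209.4]), np.float64(11.6)) [ 574.8 -202.4   72. ] 91.70259778800876
99 (array([ 580.6, -205.1]), np.float64(6.9)) [ 580.8 -208.8  100.7] 102.80710653272568
[16 11 11 13 10 13 10 10 12 14  8 46 10  4  7  3 10  2  0  0  0]
10 (array([ 568.3, -206.7]), np.float64(21.0)) [ 559.3 -192.2   17.9] 24.949880546717456
25 (array([ 568.7, -207.4]), np.float64(21.4)) [ 559.1 -194.5   32.3] 39.425886149384915
52 (array([ 567.8, -206. ]), np.float64(11.2)) [ 563.7 -199.2   72. ] 91.82267004079281
99 (array([ 568. , -206.6]), np.float64(4.1)) [ 567.3 -205.6  110.6] 118.70219842216248
```

View pics/side5.png

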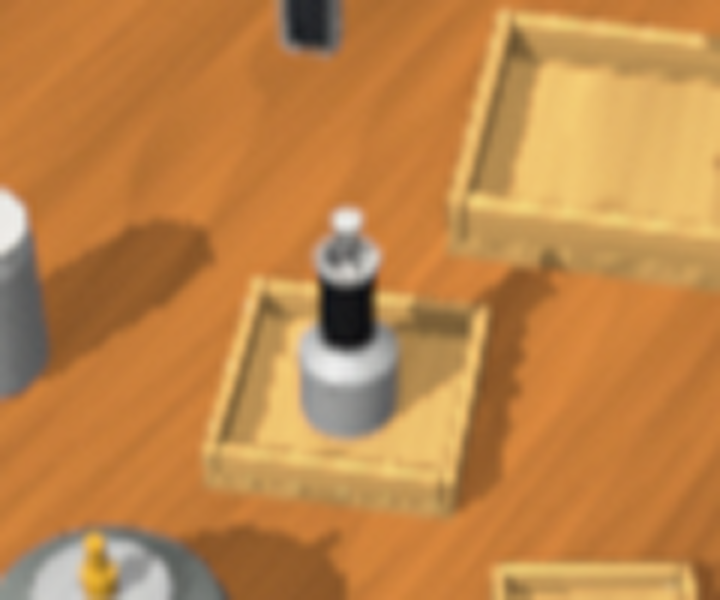

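The gauge stands upright in the middle of its tray at (348,370). The rod head is clearly out at (348,220), about 15 mm, and the gripper is well clear. I let the arm come to rest, then hand in.

Request:
play_rows(travel=[[0,0,0],[0,0,0],[0,0,0],[0,0,0]], rotation=[[0,0,0],[0,0,0],[0,0,0],[0,0,0]], grip=[1,1,1,1])

```text
clock: 17.12
position: [569.4, -206.8, 217.7]
ee_rot: [-0.167, 0.986, 0.0, -0.001]
contact_force: [-0.0, 0.1, 0.4]
gripper_width: 85.1
```

```bash
python3 -c "
from h import *
go(568,-207.6,69);print(workorder.job_done())"
```

```text
t 17.12 pos [ 569.4 -206.8  217.7] F [-0.   0.1  0.4] w 85.1 zaxis [-1.8e-03  3.0e-04 -1.0e+00] toolshift [  1.4  -0.4 148.7]
the job is handed in; nothing more can be done
None
```

I took the gauge from the middle-sized stand, pressed it home on the squat accumulator and stood it back in the stand with the rod out. The job was handed in at 17.1 s; it reported no verdict.

- **Pressing:** the gauge was about 1 mm off-centre on the valve. The downward force reached about 30 N with no further travel, so the rim was resting on the collar. The gripper hid the rod during the press, so I could only confirm it came out after release.
- **Final state:** the gauge is upright and within about 1 mm of the stand's centre. Its rod head is at about 118 mm against about 102 mm at the start, so roughly 15 mm out. The open gripper is clear above it with no contact force.
- **Checks that disagreed:** the top camera's fits of the barrel were 2 to 9 mm off because the fingers hid most of it. I used the bell fits instead, which agreed between the two cameras to about 1 mm.

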